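# Set each tip box in front of its own pipette

### The arm

A 7-joint arm with a two-finger parallel gripper is mounted at the origin on the work surface. World frame = base frame: x ahead of the robot, y to its left, z up, the work surface at z = 0. Lengths are in m, angles in rad, forces in N, time in s.
With the tool pointing down it reaches from about 0.4 to 0.85 m from the base axis. Payload 10.4 kg.
Tool frame: the origin (TCP) lies at the very end of the fingers, on their centre line; the grasp point (between the pads) lies 19 mm behind it (manip.grip_point_offset is the z of the grasp point in the tool frame, in m); z points along the fingers, y is the line along which they close (so a half turn about z gives the same grasp; the last joint's range is limited). The gripper opens to 85 mm and grips with 20 to 120 N. Pads are 22 mm wide; open, the fingers measure 114 mm over their backs; the gripper's body (76 mm by 85 mm) begins 54 mm behind the grasp point. The pads swing forward as they close: fully open they stand 13 mm farther back than shut.
Start: joints at [-1.201, 0.332, -0.065, 1.46, 0.022, 1.35, -0.088], TCP at [0.239, 0.577, 0.195] pointing down, gripper open.
Joint ranges: [-2.6, 2.6], [-0.5, 2.12], [-1.47, 1.34], [0.16, 2.42], [-1.27, 4.41], [0.06, 2.06], [-2.6, 2.6]. Speed limits (rad/s): [2.22, 2.22, 2.79, 2.79, 3.14, 3.14, 3.14].

### API

Orientations are given as a unit quaternion [x, y, z, w].
In Python, from cell import manip, cams gives the robot as it stands. The module is installed in compiled form; this text tells all that it offers.
- The arm moves only by the tool jog_arm, never from a script. Its argument "steps" is a list that holds one entry, the list of rows, each a list of 6 numbers: the shift along the tool's x, y, z in cm, then the turn, a rotation vector about the tool's x, y, z in rad. A call has 1 to 10 rows; each row shifts and turns the commanded pose from where the row before left it, along the tool's axes as they then stand; what a row does not reach is not made up. A row lasts 1/10 s, in which the tool goes at most 50 mm and 8.59 degrees, less where a joint would pass 70% of its speed; a pose out of reach is approached as far as the arm can. A call is refused whole if a number of a shift passes 5 or a number of a turn 0.15, either way. A call with a gripper value outside its range is refused whole. "claw" is the opening, from 0 (shut) to 1 (fully open), set as the call begins (left out, the last holds). The fingers move at their own pace and stop on an object; "force" is the grip in N (left out, the last holds). Time passes only in rows, so rows that do not move let the fingers close. It gives the time, the measured TCP pose, the force, the opening and the grip force at its end, in the units of the state.
- manip.read_state(): the state, without advancing time (a new reading comes with each control period).
- cams.capture(name): name is "side" or "top"; returns the picture (480x640x3 uint8, red, green, blue); there is no depth.
- cams.get_calibration(name): a dict with "mtx" (3x3 intrinsics, pixels), "dist" ([k1, k2, p1, p2, k3] as OpenCV has them; the pictures are not rectified), "extrinsics" (4x4, takes a point from world to camera coordinates). Camera axes: x right, y down, z forward; pixel columns grow to the right and rows downward; lengths in m; the calibration is good to about 2 mm. A picture is of the moment at which its call begins. get_calibration takes no time and is no camera call.
- manip.finish_job(): hands the job in; it is judged then, once.
Trained networks look in the newest picture that a camera, given by its name, has taken for a name from the list of things; names that differ only in an ending like _2 or _b are one class to them, and where a whole thing is asked for, a point or a joint stands for the part that bears it (a point fixed in the world has none). Each returns a list of dicts, best first, with "conf" (0 to 1); they miss things now and then, are a little off and sometimes report something else, mostly with a low value. They report only what shows in the picture. A call takes as long as a camera call.
- cams.recognise(query, camera): "point" ([x, y, z] in m, in world coordinates, good to about 4 mm: the middle of the surface that is visible of it).
The state is a dict: "clock": time; "joints": joint angles; "joint_velocities": joint speeds; "effort": joint torques, N m; "eef_pos": TCP position; "tool_rot": TCP orientation; "force": force on the tool from outside, world axes, zero at the start; "wrist_torque": the same for the moment, N m; "grip_width": finger opening in m; "finger_force": force on a finger pad.
Only numpy, scipy, OpenCV 4.12 (cv2) and the standard library are available. Lean on these libraries where they do the work, as an engineer would, in place of code of your own. Each camera call takes 0.05 s, during which the arm holds its last target. There are 200 camera calls.

### The job

Set up the pipetting bench: slide each of the two tip boxes across the bench to the charging stand whose pipette has the same colour, so that the box stands squarely and centred in front of the stand with one long side up against the front edge of its foot. The red pipette gets no box. Do not bump the stands or pipettes with the gripper, and leave the bottle, the beaker and the jar where they are.

Things in the scene. Friction and masses are not known exactly. Their poses are not given: they have to be found in the camera images.
- tips_blue: Closed rack box of 96 blue pipette tips, loose, not heavier than 0.3 kg: blue base 40 mm high with a clear hinged lid over the blue tips, 66 mm high in all. 84 mm along its own x (short) by 122 mm along its own y (long), so too wide to grip; the lid is set in by 2 mm, so it is pushed on its base. Origin: centre of the underside; z up.
- tips_yellow: Closed rack box of 96 yellow pipette tips, loose, not heavier than 0.3 kg: yellow base 40 mm high with a clear hinged lid over the yellow tips, 66 mm high in all. 84 mm along its own x (short) by 122 mm along its own y (long), so too wide to grip; the lid is set in by 2 mm, so it is pushed on its base. Origin: centre of the underside; z up.
- stand_blue: Fixed charging stand, 276 mm high, holding an upright white pipette with blue button, collar and sleeve. Grey foot 100 mm (own x) by 90 mm (own y), 14 mm high. Origin: centre of the foot's underside; own -x is its front, towards the robot; the foot's front edge is at own x = -50 mm, the pipette's axis at x = -8 mm. The blue tips belong here.
- stand_yellow: Fixed charging stand, 276 mm high, holding an upright white pipette with yellow button, collar and sleeve. Grey foot 100 mm (own x) by 90 mm (own y), 14 mm high. Origin: centre of the foot's underside; own -x is its front, towards the robot; the foot's front edge is at own x = -50 mm, the pipette's axis at x = -8 mm. The yellow tips belong here.
- stand_red: Fixed charging stand, 276 mm high, holding an upright white pipette with red button, collar and sleeve. Grey foot 100 mm (own x) by 90 mm (own y), 14 mm high. Origin: centre of the foot's underside; own -x is its front, towards the robot; the foot's front edge is at own x = -50 mm, the pipette's axis at x = -8 mm. No tip box for this one. Stands: any order, 170 mm or more apart.
- amber_bottle: Amber glass bottle with white cap, 70 mm across, 140 mm high, loose; leave it. Origin: centre of the underside.
- beaker: Clear glass beaker, 68 mm across, 90 mm high, loose; leave it. Origin: centre of the underside.
- jar: White plastic jar with green lid, 60 mm across, 85 mm high, loose; leave it. Origin: centre of the underside.

How it is judged:
By the outcome, as a careful person would: the job done as asked, in the order asked, and still so for the second after the job is handed in, with the robot touching nothing.
It also fails if it takes over 72 s, if anything falls off the work surface, if the arm or the gripper's body presses on something with over 40 N, if the wrist force passes 120 N, or if a joint passes its speed limit or range.

## Working session

There is one attempt and no reset: what is moved stays moved. The work goes in short steps, Python scripts to look and compute and a tool call to move; the robot and the scene stay as the last step left them, time stands still between calls to the robot, and variables do not carry over. Pictures are saved under pics/ and viewed, at most 10 in all, crops included, and the job is handed in when it is done.

Besides the shell and the picture viewer there is one more tool, called after "Call:" in YAML: its name, and indented under it one key for each argument. jog_arm: Moves the arm, as the interface text tells. Its arguments: {"type":"object","properties":{"steps":{"type":"array"},"claw":{"type":"number"},"force":{"type":"number"}},"required":["steps"]}

```bash
mkdir -p pics; python3 - <<'E'
from cell import manip,cams
import cv2,numpy as np
for n in("top","side"):
    im=cams.capture(n);cv2.imwrite(f"pics/{n}0.png",im[:,:,::-1])
    c=cams.get_calibration(n);E=np.array(c["extrinsics"]);print(n,np.round(c["mtx"],1).tolist(),np.round(c["dist"],3),"cam at",np.round(-E[:3,:3].T@E[:3,3],3))
    for q in["tips_blue","tips_yellow","stand_blue","stand_yellow","stand_red","amber_bottle","beaker","jar"]:
        print(q,[(np.round(d["point"],3).tolist(),round(d["conf"],2)) for d in cams.recognise(q,n)][:3])
s=manip.read_state();print(s["clock"],s["eef_pos"],s["tool_rot"],s["joints"])
E
```

```text
top [[606.6, 0.0, 313.4], [0.0, 606.6, 238.1], [0.0, 0.0, 1.0]] [-0.166  0.     0.     0.     0.   ] cam at [ 0.364 -0.029  1.389]
tips_blue [([0.439, -0.151, 0.068], 0.68)]
tips_yellow [([0.453, 0.199, 0.066], 0.61)]
stand_blue [([0.734, -0.21, 0.018], 0.65), ([0.44, -0.15, 0.07], 0.34)]
stand_yellow [([0.719, 0.014, 0.018], 0.62)]
stand_red [([0.712, 0.212, 0.017], 0.6)]
amber_bottle [([0.601, 0.474, 0.091], 0.78)]
beaker [([0.646, -0.468, 0.052], 0.97)]
jar [([0.462, -0.435, 0.084], 0.71)]
side [[462.9, 0.0, 320.8], [0.0, 462.9, 243.7], [0.0, 0.0, 1.0]] [-0.062  0.     0.     0.     0.   ] cam at [ 0.504 -1.072  0.815]
tips_blue [([0.438, -0.194, 0.07], 0.98)]
tips_yellow [([0.452, 0.149, 0.064], 0.73)]
stand_blue [([0.746, -0.231, 0.115], 0.76)]
stand_yellow [([0.721, 0.003, 0.117], 0.68)]
stand_red [([0.712, 0.209, 0.155], 0.86)]
amber_bottle [([0.602, 0.464, 0.075], 0.6)]
beaker [([0.64, -0.47, 0.063], 0.83), ([0.462, -0.462, 0.06], 0.46)]
jar [([0.463, -0.462, 0.063], 0.57)]
0.9 [0.23921312 0.57744794 0.1949484 ] [1.95106617e-01 9.80782037e-01 5.42897924e-05 4.98437967e-06] [-1.2006181   0.33220158 -0.06471892  1.4600753   0.02161631  1.34990226
 -0.08847826]
```

View pics/top0.png

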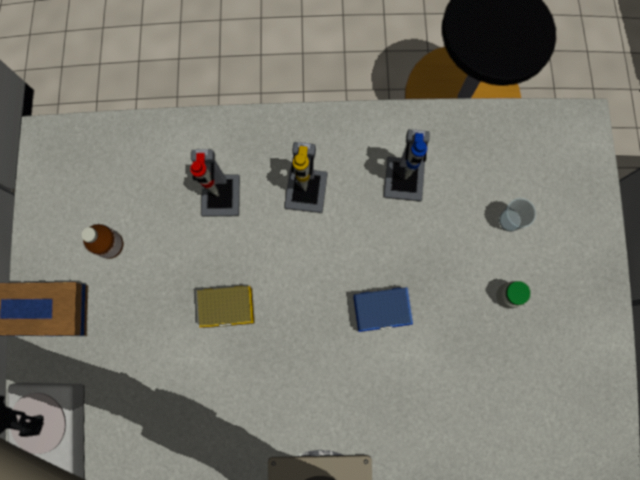

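View pics/side0.png

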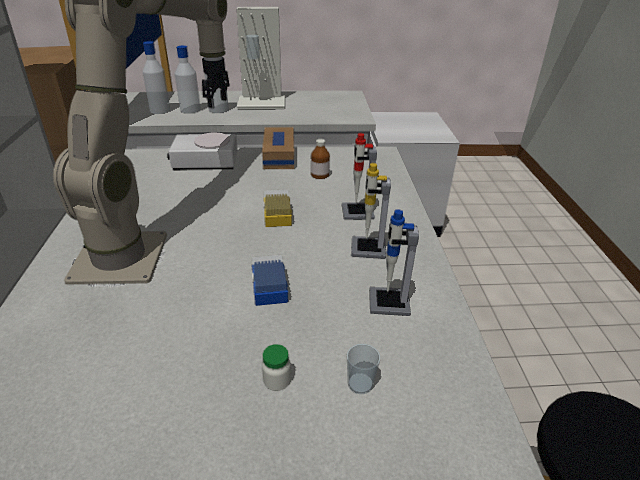

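The top view shows the boxes at about (383,309) for blue and (224,306) for yellow. The stands are at (220,195) red, (305,190) yellow and (404,178) blue, and each agrees with the networks. Next I'll fit exact poses.

```bash
cat > h.py <<'E'
from cell import manip,cams
import cv2,numpy as np
from scipy.optimize import minimize
def proj(P,n="top"):
    c=cams.get_calibration(n);E=np.array(c["extrinsics"])
    return cv2.projectPoints(np.float64(P).reshape(-1,3),cv2.Rodrigues(E[:3,:3])[0],E[:3,3],np.float64(c["mtx"]),np.float64(c["dist"]))[0].reshape(-1,2)
def outline(x,y,a,prof):
    P=[]
    for z,w,l in prof:
        for i,j in((1,1),(1,-1),(-1,-1),(-1,1)):
            u,v=i*w/2,j*l/2
            P.append([x+u*np.cos(a)-v*np.sin(a),y+u*np.sin(a)+v*np.cos(a),z])
    return cv2.convexHull(proj(P).astype(np.float32))
BOX=[(0,.084,.122),(.04,.084,.122),(.066,.08,.118)];FOOT=[(0,.1,.09),(.014,.1,.09)]
def fit(mask,x,y,prof,a0s=(-.2,0,.2)):
    m=cv2.GaussianBlur(mask.astype(np.float32),(0,0),1.0)
    def cost(p):
        r=np.zeros(mask.shape,np.uint8)
        cv2.fillPoly(r,[np.round(outline(p[0]/100,p[1]/100,p[2]/10,prof)*16).astype(np.int32)],255,cv2.LINE_AA,4)
        return float(((cv2.GaussianBlur(r.astype(np.float32)/255,(0,0),1.0)-m)**2).sum())
    best=min((minimize(cost,[x*100,y*100,a*10],method="Nelder-Mead",options=dict(initial_simplex=[[x*100,y*100,a*10],[x*100+2,y*100,a*10],[x*100,y*100+2,a*10],[x*100,y*100,a*10+2]],xatol=.005,fatol=.01)) for a in a0s),key=lambda r:r.fun)
    return best.x/[100,100,10],best.fun
def boxmask(im,col):
    h=cv2.cvtColor(im,cv2.COLOR_RGB2HSV)
    lo,hi=((100,90,25),(130,255,255)) if col=="blue" else ((20,90,25),(35,255,255))
    return cv2.inRange(h,lo,hi)>0
def box(col,x,y,im=None,r=.1,a0s=(-.2,0,.2)):
    if im is None: im=cams.capture("top")
    m=boxmask(im,col);q=proj([[x,y,.04]])[0];k=np.zeros(m.shape,np.uint8)
    cv2.circle(k,(int(q[0]),int(q[1])),int(r*441),1,-1);m&=k>0
    m=cv2.morphologyEx(m.astype(np.uint8),cv2.MORPH_CLOSE,np.ones((5,5)))>0
    return *fit(m,x,y,BOX,a0s),m
E
python3 - <<'E'
from h import *
im=cams.capture("top");vis=im.copy()
P={}
for c,x,y in(("blue",.439,-.151),("yellow",.453,.199)):
    p,f,m=box(c,x,y,im);print(c,np.round(p,4),round(f,1),m.sum());P[c]=p
    vis[m]=vis[m]//2+[0,100,0]
    cv2.polylines(vis,[np.round(outline(*p,BOX)*16).astype(np.int32)],True,(255,0,255),1,cv2.LINE_AA,4)
g=im.max(2).astype(int)
for c,x,y in(("sb",.734,-.21),("sy",.719,.014),("sr",.712,.212)):
    q=proj([[x,y,.014]])[0].astype(int);k=np.zeros(g.shape,bool);k[q[1]-30:q[1]+30,q[0]-30:q[0]+30]=1
    m=((g<115)&k).astype(np.uint8);
    n,l,st,_=cv2.connectedComponentsWithStats(m);m=l==1+np.argmax(st[1:,4])
    p,f=fit(m,x,y,FOOT);print(c,np.round(p,4),round(f,1),m.sum())
    vis[m]=vis[m]//2+np.uint8([0,60,0])
    cv2.polylines(vis,[np.round(outline(*p,FOOT)*16).astype(np.int32)],True,(255,0,255),1,cv2.LINE_AA,4)
a=cv2.resize(im[120:340,180:450],None,fx=2.9,fy=2.7,interpolation=cv2.INTER_CUBIC)
cv2.imwrite("pics/fit0.png",cv2.resize(vis[120:340,180:450],None,fx=2.7,fy=2.7,interpolation=cv2.INTER_NEAREST)[:,:,::-1])
E
```

```text
blue [ 0.4396 -0.1485  0.1324] 77.2 2051
yellow [0.4547 0.203  0.0542] 103.3 2092
sb [ 0.7524 -0.2122 -0.0512] 301.6 2178
sy [ 0.7262  0.0204 -0.1147] 273.0 2062
sr [ 7.213e-01  2.221e-01 -2.000e-04] 200.9 1951
```

View pics/fit0.png

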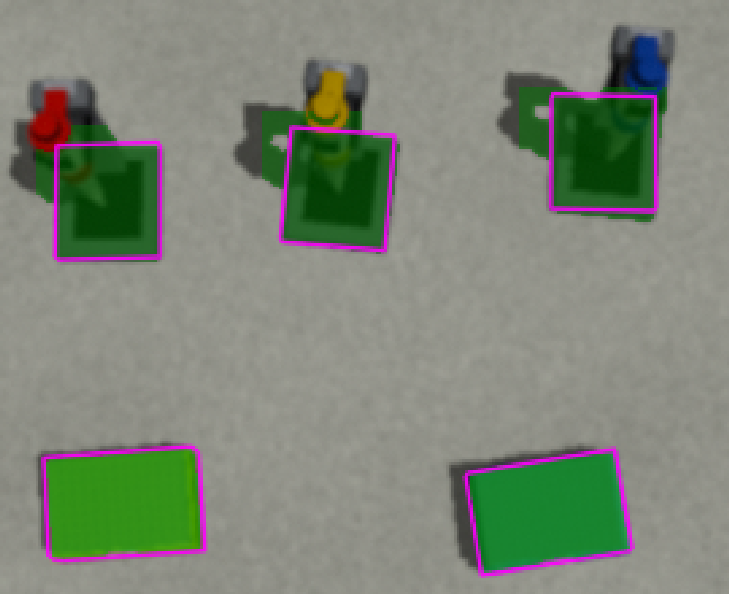

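The picture shows both box fits hugging their outlines. The foot fits are pulled backward by the shadows and pipettes, so I'll refit the feet on their front halves only.

```bash
cat >> h.py <<'E'
def foot(im,x,y):
    g=im.max(2).astype(int)
    q=proj([[x,y,.014]])[0].astype(int);k=np.zeros(g.shape,bool);k[q[1]-2:q[1]+32,q[0]-32:q[0]+32]=1
    m=((g<118)&k).astype(np.uint8)
    mb=cv2.GaussianBlur(m.astype(np.float32),(0,0),1.0)
    def cost(p):
        r=np.zeros(g.shape,np.uint8)
        cv2.fillPoly(r,[np.round(outline(p[0]/100,p[1]/100,p[2]/10,FOOT)*16).astype(np.int32)],255,cv2.LINE_AA,4)
        d=(cv2.GaussianBlur(r.astype(np.float32)/255,(0,0),1.0)-mb)**2
        return float(d[q[1]+2:q[1]+32,q[0]-32:q[0]+32].sum())
    b=None
    for a in(-1.,0,1.):
        s=[x*100,y*100,a]
        r=minimize(cost,s,method="Nelder-Mead",options=dict(initial_simplex=[s]+[[s[i]+2*(i==j) for i in range(3)] for j in range(3)],xatol=.005,fatol=.01))
        if b is None or r.fun<b.fun:b=r
    return b.x/[100,100,10],b.fun
E
python3 - <<'E'
from h import *
im=cams.capture("top");vis=cv2.resize(im,None,fx=4,fy=4,interpolation=cv2.INTER_CUBIC)
for c,x,y in(("sb",.734,-.21),("sy",.719,.014),("sr",.712,.212)):
    p,f=foot(im,x,y);print(c,np.round(p,4),round(f,1))
    a=p[2];R=np.array([[np.cos(a),-np.sin(a)],[np.sin(a),np.cos(a)]])
    print(" box target",np.round(p[:2]+R@[-.092,0],4), "rot",round(a,3))
    C=[[*(p[:2]+R@[u*.05,v*.045]),.014] for u,v in((1,1),(1,-1),(-1,-1),(-1,1))]
    cv2.polylines(vis,[np.round((proj(C)+.5)*4).astype(np.int32)],True,(255,0,255),1)
cv2.imwrite("pics/fit1.png",vis[560:880,760:1740:][:, :980][:, ::1][:, 0:980][:,:800*1][:, :800] if 0 else cv2.resize(vis[600:880,780:1740],(800,233))[:,:,::-1])
E
```

```text
sb [ 0.7474 -0.2135 -0.1234] 1.3
 box target [ 0.6561 -0.2022] rot -0.123
sy [ 0.7263  0.019  -0.1148] 3.5
 box target [0.635  0.0296] rot -0.115
sr [ 0.7184  0.2199 -0.0341] 4.0
 box target [0.6265 0.2231] rot -0.034
```

View pics/fit1.png

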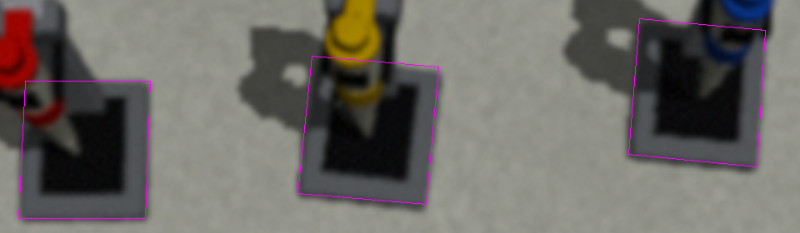

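Targets for the box centres, with the yaw each box must end at:

| Box | x (m) | y (m) | Yaw (rad) |
|---|---|---|---|
| Yellow | 0.635 | 0.030 | -0.115 |
| Blue | 0.656 | -0.202 | -0.123 |

I start with yellow, moving the gripper behind its rear long side.

Call:
jog_arm:
  steps:
    - [[-3.28,-3.57,0,0,0,0],[-3.28,-3.57,0,0,0,0],[-3.28,-3.57,0,0,0,0],[-3.28,-3.57,0,0,0,0],[-3.28,-3.57,0,0,0,0],[-3.28,-3.57,0,0,0,0],[-3.28,-3.57,0,0,0,0],[-3.28,-3.57,0,0,0,0],[0,0,0,0,0,-0.139],[0,0,0,0,0,-0.139]]
  claw: 1

```text
clock: 2.0
eef_pos: [0.3729, 0.2118, 0.1953]
tool_rot: [0.056, 0.998, 0.001, 0.0]
force: [0.1, 0.7, 0.8]
grip_width: 0.0851
finger_force: 0.0
```

```bash
cat > go.py <<'E'
# python3 go.py x y z phi : total tool-frame shift (cm) and turn from the current pose (shift first, at present orientation; and in goal orientation)
import sys,numpy as np
from cell import manip
from scipy.spatial.transform import Rotation as R
s=manip.read_state();r=R.from_quat(s["tool_rot"]);M=r.as_matrix();p=np.array(s["eef_pos"])
phi=np.arctan2(M[1,1],M[0,1]);x,y,z,f=map(float,sys.argv[1:5])
d=np.array([x,y,z])-p
G=np.array([[-np.sin(f),np.cos(f),0],[np.cos(f),np.sin(f),0],[0,0,-1.]]).T
print("t",round(s["clock"],2),"pos",np.round(p,4),"phi",round(phi,3),"tilt",np.round(M[:2,2],4),"F",np.round(s["force"],1))
print("now-frame cm",np.round(M.T@d*100,2),"goal-frame cm",np.round(G.T@d*100,2),"rotvec",np.round(R.from_matrix(M.T@G).as_rotvec(),3))
E
python3 go.py .372 .2125 .006 1.456
```

```text
t 2.0 pos [0.3729 0.2118 0.1953] phi 1.458 tilt [0.0005 0.0011] F [0.1 0.7 0.8]
now-frame cm [ 0.11  0.04 18.93] goal-frame cm [ 0.1   0.06 18.93] rotvec [0.001 0.    0.002]
```

Call:
jog_arm:
  steps:
    - [[0.1,0,4.5,0,0,0],[0,0,4.5,0,0,0],[0,0,4.5,0,0,0],[0,0,3.9,0,0,0],[0,0,1.5,0,0,0],[-1,0,0,0,0,0],[-1,0,0,0,0,0],[-1,0,0,0,0,0],[-1,0,0,0,0,0],[-1,0,0,0,0,0]]

```text
clock: 3.0
eef_pos: [0.4224, 0.2077, 0.0067]
tool_rot: [0.057, 0.998, 0.001, 0.0]
force: [-2.0, 0.2, 1.0]
grip_width: 0.0855
finger_force: 0.7
```

Call:
jog_arm:
  steps:
    - [[-1.2,0,0,0,0,0],[-1.2,0,0,0,0,0],[-1.2,0,0,0,0,0],[-1.2,0,0,0,0,0],[-1.2,0,0,0,0,0],[-1.2,0,0,0,0,0],[-1,0,0,0,0,0],[-0.8,0,0,0,0,0],[-0.5,0,0,0,0,0],[-0.3,0,0,0,0,0]]

```text
clock: 4.0
eef_pos: [0.5186, 0.1962, 0.0058]
tool_rot: [0.057, 0.998, -0.0, -0.0]
force: [-1.5, 0.0, 1.3]
grip_width: 0.0852
finger_force: 0.7
```

```bash
cat > look.py <<'E'
import sys
from h import *
T={"yellow":(.635,.0296,-.115),"blue":(.6561,-.2022,-.123)}
c=sys.argv[1];im=cams.capture("top")
d=[q["point"] for q in cams.recognise("tips_"+c,"top")]
x,y=(float(sys.argv[2]),float(sys.argv[3])) if len(sys.argv)>3 else d[0][:2]
p,f,m=box(c,x,y,im)
a=T[c][2];D=np.array([[np.cos(a),np.sin(a)],[-np.sin(a),np.cos(a)]])@(p[:2]-np.array(T[c][:2]))
print("net",np.round(d,3).tolist(),"box",np.round(p,4),"cost",round(f),"px",m.sum(),"| target frame fwd,lat mm",np.round(D*1000,1),"yaw err",round(p[2]-a,3))
s=manip.read_state();e=np.array(s["eef_pos"]);print("tcp",np.round(e,4),"tcp in target frame",np.round(np.array([[np.cos(a),np.sin(a)],[-np.sin(a),np.cos(a)]])@(e[:2]-np.array(T[c][:2]))*1000,1),"F",np.round(s["force"],1),"t",s["clock"])
vis=cv2.resize(im,None,fx=2,fy=2)
cv2.polylines(vis,[np.round(outline(*p,BOX)*2).astype(np.int32)],True,(255,0,255),1)
cv2.imwrite("pics/look_%s_%.1f.png"%(c,s["clock"]),vis[240:760,200:1000,::-1])
E
python3 look.py yellow; ls pics
```

```text
net [[0.578, 0.154, 0.064]] box [ 0.5757  0.1644 -0.3143] cost 1005 px 1116 | target frame fwd,lat mm [-74.4 127.1] yaw err -0.199
tcp [0.5186 0.1963 0.0059] tcp in target frame [-134.7  152.2] F [0.9 0.7 0.1] t 4.1
fit0.png
fit1.png
look_yellow_4.1.png
side0.png
top0.png
```

Call:
jog_arm:
  steps:
    - [[1.5,0,0,0,0,0],[1,0,-4,0,0,0],[0,0,-4.5,0,0,0],[0,3.5,-1,0,0,0],[-2,4,0,0,0,0],[-3,3.5,0,0,0,0],[-2.8,0,0,0,0,0.15],[0,0,0,0,0,0.142],[0,0,0,0,0,0.142],[0,0,0,0,0,0.142]]

```text
clock: 5.1
eef_pos: [0.5835, 0.2995, 0.1007]
tool_rot: [0.341, 0.94, -0.0, -0.0]
force: [-0.2, 0.6, -0.6]
grip_width: 0.0854
finger_force: 0.0
```

Call:
jog_arm:
  steps:
    - [[0,0,0,0,0,0.142],[0,0,0,0,0,0.142],[0,0,0,0,0,0.142],[0,0,0,0,0,0.142],[0,0,0,0,0,0.142],[0,0,0,0,0,0.142],[0,0,0,0,0,0.142]]
  claw: 0.5

```text
clock: 5.8
eef_pos: [0.5833, 0.2997, 0.1009]
tool_rot: [0.748, 0.664, 0.0, -0.0]
force: [-0.6, 0.0, -0.3]
grip_width: 0.0427
finger_force: 0.0
```

```bash
python3 look.py yellow; cp pics/look_yellow_[5-9]*.png pics/v1.png; python3 go.py .58 .275 .006 -.115
```

```text
net [[0.567, 0.18, 0.067]] box [ 0.5704  0.185  -0.1233] cost 153 px 2005 | target frame fwd,lat mm [-82.  146.9] yaw err -0.008
tcp [0.5833 0.2998 0.1008] tcp in target frame [-82.4 262.4] F [-0.2 -0.4 -0.6] t 5.9
t 5.9 pos [0.5833 0.2998 0.1008] phi -0.116 tilt [-0. -0.] F [-0.2 -0.4 -0.6]
now-frame cm [-2.5  -0.04  9.48] goal-frame cm [-2.5  -0.04  9.48] rotvec [-0.     0.    -0.001]
```

View pics/v1.png

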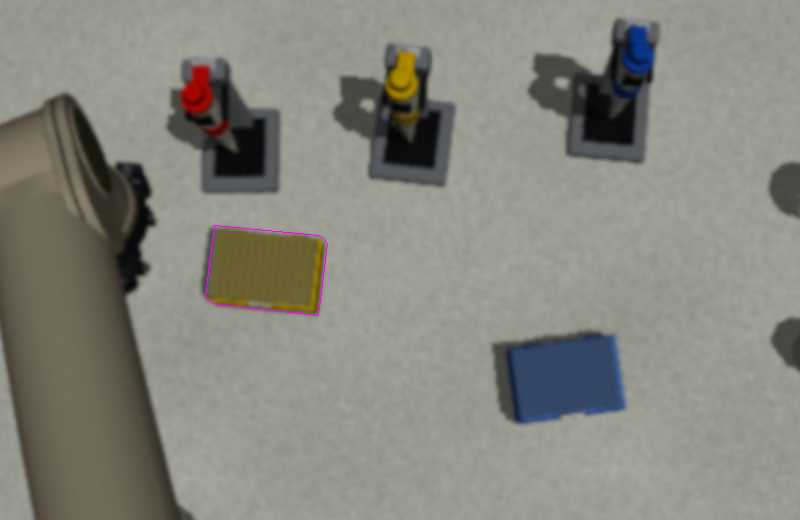

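The box at (265,270) is square to the target and 147 mm too far left, and the arm is clear of it. Next is the lateral push.

Call:
jog_arm:
  steps:
    - [[0,0,4.5,0,0,0],[0,0,3.8,0,0,0],[0,0,1,0,0,0],[-2,0,0,0,0,0],[-1.2,0,0,0,0,0],[-0.8,0,0,0,0,0],[-1,0,0,0,0,0],[-1.2,0,0,0,0,0],[-1.2,0,0,0,0,0],[-1.2,0,0,0,0,0]]

```text
clock: 6.9
eef_pos: [0.5738, 0.2133, 0.0082]
tool_rot: [0.746, 0.666, 0.0, -0.0]
force: [0.4, 2.6, 1.1]
grip_width: 0.043
finger_force: 0.7
```

Call:
jog_arm:
  steps:
    - [[-1.2,0,0,0,0,0],[-1.2,0,0,0,0,0],[-1.2,0,0,0,0,0],[-1.2,0,0,0,0,0],[-1.2,0,0,0,0,0],[-1.2,0,0,0,0,0],[-1,0,0,0,0,0],[-1,0,0,0,0,0],[-0.7,0,0,0,0,0],[-0.3,0,0,0,0,0]]

```text
clock: 7.9
eef_pos: [0.5621, 0.1117, 0.0078]
tool_rot: [0.747, 0.665, -0.0, -0.0]
force: [-0.4, 1.0, 0.1]
grip_width: 0.0429
finger_force: 0.6
```

```bash
python3 look.py yellow
```

```text
net [[0.55, 0.033, 0.067]] box [ 0.5528  0.0392 -0.12  ] cost 220 px 1882 | target frame fwd,lat mm [-82.8   0.1] yaw err -0.005
tcp [0.5621 0.1122 0.0078] tcp in target frame [-81.9  73.7] F [ 0.6 -0.5 -0.2] t 8.0
```

Call:
jog_arm:
  steps:
    - [[1.5,0,0,0,0,0],[0.5,0,-4.5,0,0,0],[0,0,-4.8,0,0,0],[-2.4,-3.4,-1,0,0,0],[-3.5,-3.4,0,0,0,0],[-3.5,0,0,0,0,-0.142],[0,0,0,0,0,-0.143],[0,0,0,0,0,-0.143],[0,0,0,0,0,-0.143],[0,0,0,0,0,-0.143]]

```text
clock: 9.0
eef_pos: [0.4865, 0.0484, 0.1111]
tool_rot: [0.463, 0.886, 0.0, 0.0]
force: [-0.6, 0.9, -0.1]
grip_width: 0.0428
finger_force: 0.0
```

Call:
jog_arm:
  steps:
    - [[0,0,0,0,0,-0.143],[0,0,0,0,0,-0.143],[0,0,0,0,0,-0.143],[0,0,0,0,0,-0.143],[0,0,0,0,0,-0.143],[0,0,0,0,0,-0.142]]
  claw: 1

```text
clock: 9.6
eef_pos: [0.4865, 0.0484, 0.111]
tool_rot: [0.053, 0.999, 0.0, 0.0]
force: [-0.3, 0.8, 1.1]
grip_width: 0.0851
finger_force: 0.0
```

```bash
python3 look.py yellow .55 .039; python3 go.py .486 .0469 .006 1.456
```

```text
net [[0.557, -0.008, 0.069], [0.599, 0.474, 0.092]] box [ 0.5542 -0.0033  0.1056] cost 1613 px 484 | target frame fwd,lat mm [-76.5 -41.9] yaw err 0.221
tcp [0.4865 0.0482 0.111 ] tcp in target frame [-149.6    1.5] F [ 0.4  0.1 -0.1] t 9.7
t 9.7 pos [0.4865 0.0482 0.111 ] phi 1.461 tilt [0.0002 0.    ] F [ 0.4  0.1 -0.1]
now-frame cm [ 0.04 -0.14 10.5 ] goal-frame cm [ 0.04 -0.14 10.5 ] rotvec [0.    0.    0.005]
```

Call:
jog_arm:
  steps:
    - [[0,-0.15,4.5,0,0,0.005],[0,0,4.5,0,0,0],[0,0,1.5,0,0,0],[-1,0,0,0,0,0],[-0.7,0,0,0,0,0],[-1,0,0,0,0,0],[-1.2,0,0,0,0,0],[-1.2,0,0,0,0,0],[-1.2,0,0,0,0,0],[-1,0,0,0,0,0]]

```text
clock: 10.7
eef_pos: [0.5603, 0.0368, 0.0066]
tool_rot: [0.06, 0.998, 0.0, 0.001]
force: [-1.2, 0.3, 0.4]
grip_width: 0.0851
finger_force: 0.7
```

Call:
jog_arm:
  steps:
    - [[-0.7,0,0,0,0,0],[-0.5,0,0,0,0,0],[-0.3,0,0,0,0,0],[-0.2,0,0,0,0,0],[-0.2,0,0,0,0,0]]

```text
clock: 11.2
eef_pos: [0.5773, 0.0346, 0.0059]
tool_rot: [0.059, 0.998, 0.0, -0.0]
force: [-1.8, -0.2, 1.4]
grip_width: 0.0857
finger_force: 0.7
```

```bash
python3 look.py yellow .63 .03|tail -1
```

```text
tcp [0.5776 0.0346 0.0059] tcp in target frame [-57.6  -1.7] F [0.1 0.2 1.5] t 11.3
```

Call:
jog_arm:
  steps:
    - [[-0.15,0,0,0,0,0],[-0.1,0,0,0,0,0],[-0.1,0,0,0,0,0]]

```text
clock: 11.6
eef_pos: [0.5802, 0.0344, 0.0058]
tool_rot: [0.059, 0.998, 0.0, -0.001]
force: [-7.8, 1.5, 6.3]
grip_width: 0.0858
finger_force: 4.1
```

Call:
jog_arm:
  steps:
    - [[-0.1,0,0,0,0,0]]

```text
clock: 11.7
eef_pos: [0.5802, 0.0344, 0.0057]
tool_rot: [0.059, 0.998, 0.0, -0.002]
force: [-12.7, 2.0, 8.7]
grip_width: 0.0855
finger_force: 6.3
```

Call:
jog_arm:
  steps:
    - [[-0.1,0,0,0,0,0]]

```text
clock: 11.8
eef_pos: [0.5802, 0.0344, 0.0055]
tool_rot: [0.059, 0.998, 0.0, -0.003]
force: [-17.2, 2.7, 14.5]
grip_width: 0.0855
finger_force: 8.8
```

The forces show the yellow box seated against its foot. Now I unload, lift, and go behind the blue box.

Call:
jog_arm:
  steps:
    - [[0.5,0,0,0,0,0],[1,0,0,0,0,0],[1.2,0,-4.5,0,0,0],[0,0,-4.8,0,0,0],[2.58,-3.55,-2,0,0,0],[2.58,-3.55,0,0,0,0],[2.58,-3.55,0,0,0,0],[2.58,-3.55,0,0,0,0],[2.58,-3.55,0,0,0,0],[2.58,-3.55,0,0,0,0]]

```text
clock: 12.8
eef_pos: [0.3757, -0.1569, 0.1186]
tool_rot: [0.059, 0.998, 0.0, 0.001]
force: [-0.3, -0.7, 1.1]
grip_width: 0.0856
finger_force: 0.0
```

Call:
jog_arm:
  steps:
    - [[0,0,0,0,0,-0.124],[0,0,0,0,0,-0.124],[0,0,0,0,0,0]]

```text
clock: 13.1
eef_pos: [0.3769, -0.1559, 0.1188]
tool_rot: [-0.065, 0.998, 0.001, 0.001]
force: [-0.5, 0.9, -0.3]
grip_width: 0.0851
finger_force: 0.0
```

```bash
python3 look.py yellow .635 .03; python3 go.py .377 -.157 .006 1.703; ls pics|grep yellow_1
```

```text
net [[0.626, 0.03, 0.065]] box [ 0.6309  0.0313 -0.1044] cost 107 px 2059 | target frame fwd,lat mm [-4.2  1.2] yaw err 0.011
tcp [ 0.3771 -0.1557  0.1188] tcp in target frame [-234.9 -213.7] F [ 0.4 -0.4 -0.5] t 13.2
t 13.2 pos [ 0.3771 -0.1557  0.1188] phi 1.697 tilt [0.0006 0.0005] F [ 0.4 -0.4 -0.5]
now-frame cm [ 0.04 -0.13 11.28] goal-frame cm [ 0.03 -0.12 11.28] rotvec [ 0.     0.001 -0.006]
look_yellow_11.3.png
look_yellow_13.2.png
```

```bash
python3 - <<'E'
import cv2
a=cv2.imread("pics/look_yellow_13.2.png");cv2.imwrite("pics/v2.png",cv2.resize(a[60:280,280:520],None,fx=2.5,fy=2.5,interpolation=cv2.INTER_CUBIC))
E
```

```text
(no output)
```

View pics/v2.png

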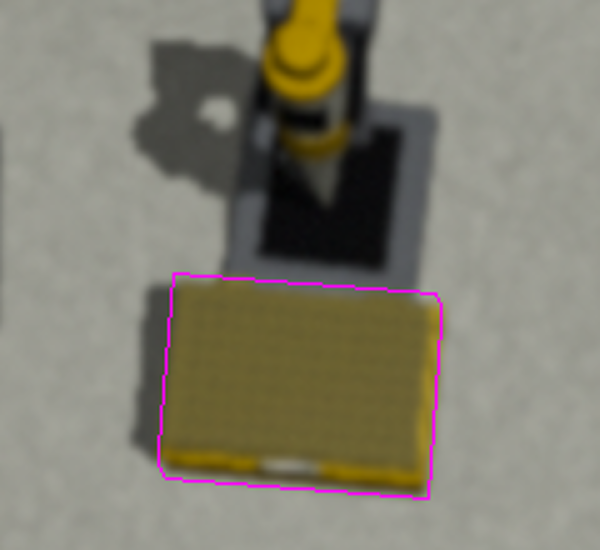

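Call:
jog_arm:
  steps:
    - [[0,-0.12,4.5,0,0,-0.006],[0,0,4.5,0,0,0],[0,0,2.2,0,0,0],[-0.7,0,0,0,0,0],[-0.7,0,0,0,0,0],[-0.8,0,0,0,0,0],[-1,0,0,0,0,0.01],[-1,0,0,0,0,0.02],[-1,0,0,0,0,0.025],[-1,0,0,0,0,0.025]]

```text
clock: 14.2
eef_pos: [0.4399, -0.1496, 0.0071]
tool_rot: [-0.027, 1.0, 0.0, 0.0]
force: [-1.2, 0.1, 1.0]
grip_width: 0.0855
finger_force: 0.5
```

The picture shows the yellow box (307,385) flush along the foot's front edge and centred to about 2 mm. Continuing with blue.

Call:
jog_arm:
  steps:
    - [[-1,0,0,0,0,0.026],[-1,0,0,0,0,0.026],[-1,0,0,0,0,0.026],[-1,0,0,0,0,0.026],[-1,0,0,0,0,0.026],[-1,0,0,0,0,0.026],[-1,0,0,0,0,0.021],[-0.9,0,0,0,0,0],[-0.5,0,0,0,0,0],[-0.3,0,0,0,0,0]]

```text
clock: 15.2
eef_pos: [0.526, -0.1537, 0.0068]
tool_rot: [0.061, 0.998, -0.0, -0.0]
force: [-1.2, 0.1, 0.2]
grip_width: 0.085
finger_force: 0.6
```

```bash
python3 look.py blue .57 -.16; python3 go.py .5 -.16 .1 1.448
```

```text
net [[0.6, -0.114, 0.068]] box [ 0.5906 -0.1354 -0.5492] cost 1864 px 268 | target frame fwd,lat mm [-73.2  58.3] yaw err -0.426
tcp [ 0.5258 -0.1537  0.0069] tcp in target frame [-135.2   32.2] F [-0.1  0.4  0.4] t 15.3
t 15.3 pos [ 0.5258 -0.1537  0.0069] phi 1.449 tilt [ 0.0002 -0.0001] F [-0.1  0.4  0.4]
now-frame cm [ 2.49 -0.94 -9.31] goal-frame cm [ 2.49 -0.95 -9.31] rotvec [-0.     0.     0.001]
```

Call:
jog_arm:
  steps:
    - [[1.5,0,0,0,0,0],[0.5,0,-4.5,0,0,0],[0,0,-4.8,0,0,0],[0,3,-1,0,0,0],[-2,3,0,0,0,0],[-3,2.8,0,0,0,0],[-2.3,0,0,0,0,0.142],[0,0,0,0,0,0.143],[0,0,0,0,0,0.143],[0,0,0,0,0,0.143]]

```text
clock: 16.3
eef_pos: [0.5887, -0.0728, 0.1098]
tool_rot: [0.342, 0.94, 0.0, -0.0]
force: [0.3, -0.4, 0.1]
grip_width: 0.0855
finger_force: 0.0
```

Call:
jog_arm:
  steps:
    - [[0,0,0,0,0,0.143],[0,0,0,0,0,0.143],[0,0,0,0,0,0.143],[0,0,0,0,0,0.143],[0,0,0,0,0,0.143],[0,0,0,0,0,0.143],[0,0,0,0,0,0.142]]
  claw: 0.5

```text
clock: 17.0
eef_pos: [0.5887, -0.0725, 0.11]
tool_rot: [0.751, 0.66, 0.0, -0.0]
force: [0.2, -0.1, 0.0]
grip_width: 0.0428
finger_force: 0.0
```

```bash
python3 look.py blue; python3 go.py .59 -.073 .008 -.123; cp pics/look_blue_17*.png pics/v3.png
```

```text
net [[0.57, -0.168, 0.067]] box [ 0.5772 -0.1605 -0.1148] cost 421 px 1732 | target frame fwd,lat mm [-83.4  31.8] yaw err 0.008
tcp [ 0.5887 -0.0725  0.1097] tcp in target frame [-82.8 120.4] F [ 0.1  1.1 -0.7] t 17.1
t 17.1 pos [ 0.5887 -0.0725  0.1097] phi -0.124 tilt [-0.0002 -0.0003] F [ 0.1  1.1 -0.7]
now-frame cm [-0.03  0.14 10.17] goal-frame cm [-0.03  0.14 10.17] rotvec [-0.     0.    -0.001]
```

View pics/v3.png

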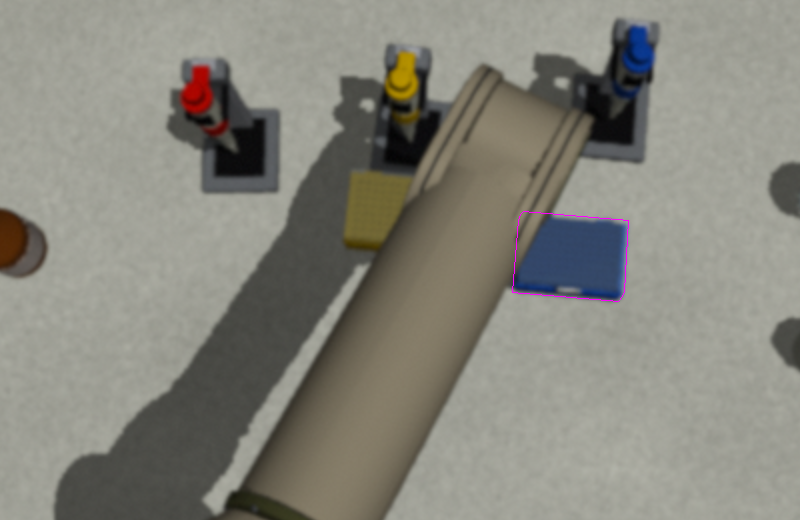

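The blue box sits at (571,257) in the crop, square to its stand and about 32 mm too far left. Its left end is partly hidden by the arm.

Call:
jog_arm:
  steps:
    - [[0,0,4.5,0,0,0],[0,0,4.5,0,0,0],[0,0,1.2,0,0,0],[-1,0,0,0,0,0],[-0.7,0,0,0,0,0],[-0.8,0,0,0,0,0],[-0.8,0,0,0,0,0],[-0.7,0,0,0,0,0],[-0.5,0,0,0,0,0],[-0.35,0,0,0,0,0]]

```text
clock: 18.1
eef_pos: [0.583, -0.1212, 0.0081]
tool_rot: [0.749, 0.663, 0.0, 0.0]
force: [0.6, 1.3, 0.4]
grip_width: 0.0429
finger_force: 0.6
```

```bash
python3 look.py blue .575 -.19
```

```text
net [[0.561, -0.212, 0.064], [0.643, -0.468, 0.052]] box [ 0.5624 -0.2043  0.4006] cost 881 px 1273 | target frame fwd,lat mm [-92.7 -13.6] yaw err 0.524
tcp [ 0.5828 -0.1214  0.008 ] tcp in target frame [-82.6  71.2] F [ 0.2 -0.9 -0.4] t 18.2
```

Call:
jog_arm:
  steps:
    - [[1.5,0,0,0,0,0],[0.5,0,-4.5,0,0,0],[0,0,-4.8,0,0,0],[-2.1,-3.3,-1,0,0,0],[-3.5,-3.4,0,0,0,0],[-3.5,0,0,0,0,-0.142],[0,0,0,0,0,-0.143],[0,0,0,0,0,-0.143],[0,0,0,0,0,-0.143],[0,0,0,0,0,-0.143]]

```text
clock: 19.2
eef_pos: [0.5082, -0.1816, 0.1108]
tool_rot: [0.467, 0.884, 0.0, -0.0]
force: [-1.1, -0.6, 0.3]
grip_width: 0.0424
finger_force: 0.0
```

Call:
jog_arm:
  steps:
    - [[0,0,0,0,0,-0.143],[0,0,0,0,0,-0.143],[0,0,0,0,0,-0.143],[0,0,0,0,0,-0.143],[0,0,0,0,0,-0.143],[0,0,0,0,0,-0.142]]
  claw: 1

```text
clock: 19.8
eef_pos: [0.5082, -0.1816, 0.1108]
tool_rot: [0.057, 0.998, 0.0, -0.0]
force: [0.3, 0.2, -0.6]
grip_width: 0.0854
finger_force: 0.0
```

```bash
python3 look.py blue .573 -.192; python3 go.py .507 -.184 .006 1.448
```

```text
net [[0.587, -0.153, 0.068]] box [ 0.6067 -0.1312 -0.6163] cost 1579 px 548 | target frame fwd,lat mm [-57.8  64.4] yaw err -0.493
tcp [ 0.5082 -0.1818  0.1109] tcp in target frame [-149.3    2.1] F [ 0.4 -0.3 -0.2] t 19.9
t 19.9 pos [ 0.5082 -0.1818  0.1109] phi 1.452 tilt [0.0001 0.0006] F [ 0.4 -0.3 -0.2]
now-frame cm [ 0.1  -0.24 10.49] goal-frame cm [ 0.09 -0.23 10.49] rotvec [0.001 0.    0.004]
```

Call:
jog_arm:
  steps:
    - [[0,-0.23,4.5,0,0,0.004],[0,0,4.5,0,0,0],[0,0,1.5,0,0,0],[-1,0,0,0,0,0],[-0.7,0,0,0,0,0],[-1,0,0,0,0,0],[-1.2,0,0,0,0,0],[-1.2,0,0,0,0,0],[-1.2,0,0,0,0,0],[-1,0,0,0,0,0]]

```text
clock: 20.9
eef_pos: [0.5822, -0.1946, 0.0074]
tool_rot: [0.063, 0.998, -0.0, 0.001]
force: [-1.6, -0.4, 1.0]
grip_width: 0.0857
finger_force: 0.5
```

Call:
jog_arm:
  steps:
    - [[-0.7,0,0,0,0,0],[-0.5,0,0,0,0,0],[-0.2,0,0,0,0,0],[-0.15,0,0,0,0,0],[-0.1,0,0,0,0,0],[-0.1,0,0,0,0,0]]

```text
clock: 21.5
eef_pos: [0.5972, -0.1967, 0.0059]
tool_rot: [0.063, 0.998, 0.0, -0.0]
force: [-1.1, 0.5, 0.9]
grip_width: 0.0855
finger_force: 0.5
```

Call:
jog_arm:
  steps:
    - [[-0.1,0,0,0,0,0],[-0.1,0,0,0,0,0]]

```text
clock: 21.7
eef_pos: [0.5993, -0.1969, 0.0059]
tool_rot: [0.063, 0.998, 0.0, -0.0]
force: [-0.4, 0.6, 0.3]
grip_width: 0.0858
finger_force: 0.6
```

Call:
jog_arm:
  steps:
    - [[-0.1,0,0,0,0,0]]

```text
clock: 21.8
eef_pos: [0.6004, -0.197, 0.0059]
tool_rot: [0.063, 0.998, 0.0, -0.0]
force: [-1.4, -0.7, 1.5]
grip_width: 0.0854
finger_force: 0.6
```

Call:
jog_arm:
  steps:
    - [[-0.1,0,0,0,0,0]]

```text
clock: 21.9
eef_pos: [0.6014, -0.1972, 0.0059]
tool_rot: [0.063, 0.998, 0.0, 0.0]
force: [-1.4, -0.3, 0.5]
grip_width: 0.0856
finger_force: 0.6
```

Call:
jog_arm:
  steps:
    - [[-0.1,0,0,0,0,0]]

```text
clock: 22.0
eef_pos: [0.6024, -0.1973, 0.0058]
tool_rot: [0.063, 0.998, 0.0, -0.0]
force: [-1.0, 0.6, 0.7]
grip_width: 0.0853
finger_force: 0.6
```

Call:
jog_arm:
  steps:
    - [[-0.1,0,0,0,0,0]]

```text
clock: 22.1
eef_pos: [0.6027, -0.1973, 0.0058]
tool_rot: [0.063, 0.998, 0.0, -0.001]
force: [-7.7, 1.0, 5.1]
grip_width: 0.0854
finger_force: 3.8
```

Call:
jog_arm:
  steps:
    - [[-0.1,0,0,0,0,0],[-0.1,0,0,0,0,0]]

```text
clock: 22.3
eef_pos: [0.6026, -0.1974, 0.0055]
tool_rot: [0.063, 0.998, 0.001, -0.003]
force: [-16.6, 3.4, 10.2]
grip_width: 0.0853
finger_force: 8.6
```

Call:
jog_arm:
  steps:
    - [[0.5,0,0,0,0,0],[1,0,0,0,0,0],[2,0,-4.5,0,0,0],[4,0,-4.8,0,0,0],[4,0,-2,0,0,0],[4,0,-2,0,0,0],[4,0,-2,0,0,0],[3,0,0,0,0,0],[0,0,0,0,0,0]]

```text
clock: 23.2
eef_pos: [0.3983, -0.17, 0.1454]
tool_rot: [0.063, 0.998, 0.004, 0.001]
force: [0.2, 0.4, 0.6]
grip_width: 0.0854
finger_force: 0.0
```

```bash
python3 look.py blue .65 -.2; python3 look.py yellow .631 .03|head -1; cp pics/look_blue_23*.png pics/v4.png
python3 - <<'E'
from h import *
im=cams.capture("top");cv2.imwrite("pics/v5.png",cv2.resize(im[140:260,270:450],(800,533),interpolation=cv2.INTER_CUBIC)[:,:,::-1])
E
```

```text
net [[0.646, -0.202, 0.07]] box [ 0.6541 -0.2013 -0.1306] cost 184 px 2007 | target frame fwd,lat mm [-2.1  0.6] yaw err -0.008
tcp [ 0.4007 -0.1701  0.1454] tcp in target frame [-257.4    0.5] F [0.4 0.2 0.8] t 23.3
net [[0.624, 0.028, 0.064]] box [ 0.6319  0.0315 -0.1265] cost 103 px 2045 | target frame fwd,lat mm [-3.3  1.6] yaw err -0.012
```

View pics/v5.png

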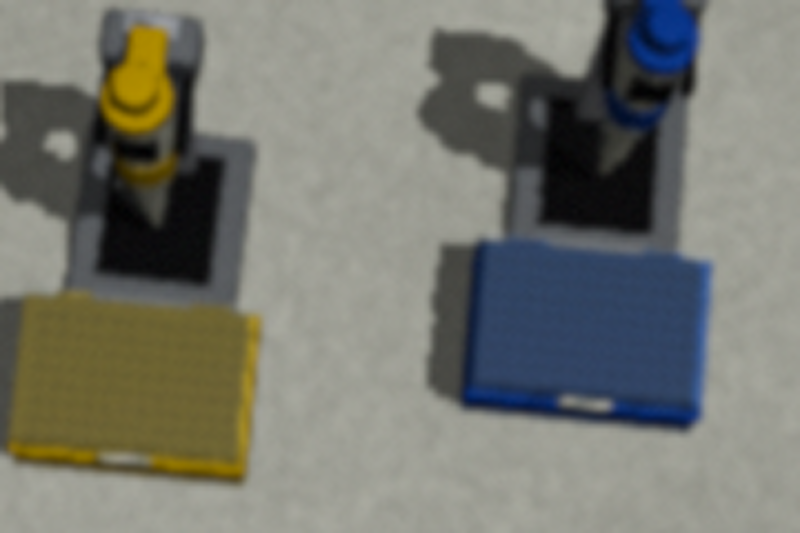

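Both boxes sit flush and square: yellow at about (137,385), blue at about (590,330). Yellow looks a few mm left of centre, so I'll measure the foot sides sub-pixel before deciding.

```bash
python3 - <<'E'
from h import *
im=cv2.imread("pics/top0.png").astype(np.float32).max(2)
def peaks(im,p,us,z,lo,hi):
    v=np.arange(lo,hi,.0005);a=p[2];acc=0
    for u in us:
        P=np.c_[p[0]+u*np.cos(a)-v*np.sin(a),p[1]+u*np.sin(a)+v*np.cos(a),np.full_like(v,z)]
        q=proj(P).astype(np.float32);acc=acc+cv2.remap(im,q[:,0],q[:,1],cv2.INTER_CUBIC).ravel()
    g=np.gradient(cv2.GaussianBlur(acc[None],(0,0),3).ravel()/len(us));i=np.abs(g).argmax();return round(v[i]*1000,1),round(float(g[i]),2)
for n,p in(("blue",(.7474,-.2135,-.1234)),("yellow",(.7263,.019,-.1148))):
    us=np.arange(-.046,-.015,.002)
    print(n,"right",peaks(im,p,us,.014,-.056,-.036),"left(top edge)",peaks(im,p,us,.014,.036,.056))
im=cv2.cvtColor(cams.capture("top"),cv2.COLOR_RGB2HSV)[:,:,1].astype(np.float32)
for n,p in(("blue",(.6541,-.2013,-.1234)),("yellow",(.6319,.0315,-.1148))):
    us=np.arange(-.03,.03,.002)
    print("box",n,"right",peaks(im,p,us,.04,-.075,-.05),"left",peaks(im,p,us,.04,.05,.075))
E
```

```text
blue right (np.float64(-46.5), -4.77) left(top edge) (np.float64(47.0), 6.38)
yellow right (np.float64(-46.5), -5.22) left(top edge) (np.float64(46.0), 6.39)
box blue right (np.float64(-61.0), 12.56) left (np.float64(61.5), -16.7)
box yellow right (np.float64(-61.0), 16.19) left (np.float64(62.0), -10.0)
```

The foot centres hold to about 0.3 mm, so yellow is about 2 mm off centre and blue under 1 mm. Both are flush, so I'm handing in.

```bash
python3 -c "
from cell import manip
print(manip.finish_job())"
```

```text
the job is handed in; nothing more can be done
None
```

The job is handed in at about 23.5 s: the blue and yellow tip boxes each stand square against the front of their stand's foot, about 1 mm (blue) and 2 mm (yellow) off centre by camera, and the gripper never went near the bottle, beaker or jar.

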